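# Clear the press outlet and drive out the stuck piston

### The job

One of the three spice jars has been left in the catch tray at the outlet of the small press: first put it back, standing upright, in the free place of the spice tray with the other two jars. Then take the wooden push stick and, from the barrel's other, open end, drive the stuck piston right out so that it drops into the catch tray. Finally lay the stick down flat on the table; keep all three jars standing in their tray and leave the dip cup where it is.

Things in the scene. Friction and masses are not known exactly. Their poses are not given: they have to be found in the camera images.
- press: Fixed steel barrel on a dark stand, catch tray joined on. Origin on the table under the barrel's middle, z up. Barrel: level tube along y, axis 50 mm above the table, y = -45 to +45 mm, bore 46, outside 58 mm; a spring housing on top reaches 89 mm high; the stand's legs reach 38 mm each side. A spring shoe at the middle presses on the piston; once that has gone it hangs to 19.5 mm above the axis.
- inlet (a point): Centre of the barrel's free open end (press y = -45 mm), where the stick enters. x, y, z axes as the press.
- outlet (a point): Centre of the barrel's other end (press y = +45 mm), over the catch tray. The tray's inside runs on from here to press y = +152 mm and 52 mm to each side; floor 4 mm above the table, walls 20 mm high.
- piston: White plastic cylinder, 44 mm across, 50 mm long, origin at its centre, axis along its own y. It starts in the barrel within 8 mm of its middle, held by the spring shoe: about 5 to 10 N to push it along until it has cleared the shoe, little after that. Slides with 1 mm of play and tips into the catch tray as the stick's head nears the outlet.
- stick: Wooden push stick lying on the table, 200 mm long along its own x, about 100 g, centre of mass near x = +29 mm. Square handle 32 x 32 mm from x = -45 to +45 mm, then a round shaft 22 mm thick that ends in a head 30 mm across and 12 mm long at x = +155 mm. Origin in the middle of the handle's underside; stick axis 16 mm above the underside.
- stick_tip (a point): Centre of the flat end of the stick's head, on the stick's axis, 155 mm from the origin along +x.
- stick_grip (a point): Centre of the stick's square handle, on the stick's axis, 16 mm from every side face.
- pepper: Spice jar with straight clear body and white cap, 47 mm across, 98 mm tall. Origin at the centre of its underside. Any of the three jars may be the one in the catch tray.
- salt_shaker: Clear shaker with waisted body and grey domed top, 44 mm across, 90 mm tall. Origin at the centre of its underside.
- five_spice: Taller round spice jar with a wide gold cap, 42 mm across, 106 mm tall. Origin at the centre of its underside.
- spice_tray: Fixed flat steel tray, 225 mm along its x and 85 mm along its y, floor 4 mm above the table, rim 14 mm high; origin under its centre on the table. Two jars stand about its middle and about x = +70 mm; the free place is about x = -70 mm, at the end nearer the robot.
- dip_cup: Small round open dip cup, 67 mm across, 33 mm tall, standing beside the barrel on the robot's side. A bystander. Origin at the centre of its underside.

How it is judged:
On the way, in this order (a step that is already met when the one before it is completed fails the run):
1. the jar is out of the catch tray: all three jars stand upright in the spice tray, let go (x of pepper in the frame of spice_tray between -0.11 and 0.11 m and y of pepper in the frame of spice_tray between -0.04 and 0.04 m and z of pepper in the frame of spice_tray between -0.002 and 0.012 m and angle between each of pepper, salt_shaker, five_spice's own z axis and vertical below 0.2 rad and linear speed of each of pepper, salt_shaker, five_spice below 0.03 m/s and x of salt_shaker in the frame of spice_tray between -0.11 and 0.11 m and y of salt_shaker in the frame of spice_tray between -0.04 and 0.04 m and z of salt_shaker in the frame of spice_tray between -0.002 and 0.012 m and x of five_spice in the frame of spice_tray between -0.11 and 0.11 m and y of five_spice in the frame of spice_tray between -0.04 and 0.04 m and z of five_spice in the frame of spice_tray between -0.002 and 0.012 m and contact force between the fingers and pepper below 0.2 N and contact force between the fingers and salt_shaker below 0.2 N and contact force between the fingers and five_spice below 0.2 N and y of piston in the frame of press between -0.03 and 0.03 m), for 0.2 s.
2. the stick's head is in the barrel, pushing on the piston (x of stick_tip in the frame of press between -0.016 and 0.016 m and y of stick_tip in the frame of press between -0.045 and 0.03 m and z of stick_tip in the frame of press between 0.034 and 0.066 m and y of piston in the frame of press below 0.04 m and contact force between stick and piston above 1 N), for 0.05 s.
3. the piston has dropped into the catch tray (x of piston in the frame of press between -0.053 and 0.053 m and y of piston in the frame of press between 0.06 and 0.152 m and z of piston in the frame of press between 0.01 and 0.04 m), for 0.1 s.
At the end, for the whole second after the job is handed in: All jars upright (11 deg) on the spice tray floor; piston in the catch tray, its centre 15 mm or more beyond the outlet and under 40 mm high; stick flat on the table (handle centre below 28 mm, head centre below 30 mm), out of the barrel; all at rest (all of step 3 and x of pepper in the frame of spice_tray between -0.11 and 0.11 m and y of pepper in the frame of spice_tray between -0.04 and 0.04 m and z of pepper in the frame of spice_tray between -0.002 and 0.012 m and angle between each of pepper, salt_shaker, five_spice's own z axis and vertical below 0.2 rad and linear speed of each of pepper, salt_shaker, five_spice, piston, stick below 0.03 m/s and x of salt_shaker in the frame of spice_tray between -0.11 and 0.11 m and y of salt_shaker in the frame of spice_tray between -0.04 and 0.04 m and z of salt_shaker in the frame of spice_tray between -0.002 and 0.012 m and x of five_spice in the frame of spice_tray between -0.11 and 0.11 m and y of five_spice in the frame of spice_tray between -0.04 and 0.04 m and z of five_spice in the frame of spice_tray between -0.002 and 0.012 m and height (world z) of stick_grip below 0.028 m and height (world z) of stick_tip between 0.006 and 0.03 m); the robot touches nothing.
It fails at once if a spice jar is tipped over (angle between any of pepper, salt_shaker, five_spice's own z axis and vertical above 0.7 rad).
It fails at once if the dip cup is moved more than 25 mm (distance of dip_cup from where it was at the start of the episode above 0.025 m).
It also fails if it takes over 72 s, if anything falls off the work surface, if the arm or the gripper's body presses on something with over 40 N, if the wrist force passes 120 N, or if a joint passes its speed limit or range.

### The arm

A 6-joint arm with a two-finger parallel gripper is mounted at the origin on the work surface; the furniture and walls round the work are solid. World frame = base frame: x ahead of the robot, y to its left, z up, the work surface at z = 0. Lengths are in m, angles in rad, forces in N, time in s.
With the tool pointing down it reaches from about 0.4 to 0.825 m from the base axis. Payload 7 kg.
Tool frame: the origin (TCP) lies between the finger pads; the fingertips stand 25 mm ahead of it and the grasp point (between the pads) lies 6 mm ahead of it (arm.finger_overhang is the distance from the TCP to the fingertips, in m); z points along the fingers, y is the line along which they close (so a half turn about z gives the same grasp; the last joint's range is limited). The gripper opens to 88 mm and grips with 3 to 60 N. Pads are 19 mm wide; open, the fingers measure 130 mm over their backs; the gripper's body (78 mm by 193 mm) begins 47 mm behind the grasp point.
Start: joints at [-0.815, 0.359, 0.012, 0, -1.224, -0.288], TCP at [0.304, -0.602, 0.252] pointing down, gripper open.
Joint ranges: [-3.07, 3.07], [-1.43, 2.12], [-1.02, 1.25], [-3.03, 1.67], [-3.05, -0], [-3.03, 3.03]. Speed limits (rad/s): [2.39, 2.39, 3.01, 3.14, 3.14, 3.14].

### API

Orientations are given as a unit quaternion [w, x, y, z].
In Python, from station import arm gives the robot as it stands.
- The arm moves only by the shell command python3 -m jog 'ROWS' [FORCE]. ROWS is JSON, a list of rows, each an object of numbers: "gripper": the closure, from -1 (fully open) to 1 (shut); "dx", "dy", "dz": the shift along the tool's x, y, z in units of 0.2 m (1.0 is 0.2 m); "twist": the turn about the tool's z in units of 180 degrees (1.0 is 180 degrees). A call has 1 to 12 rows; each row shifts and turns the commanded pose from where the row before left it, along the tool's axes as they then stand; what a row does not reach is not made up. A row lasts 1/12 s, in which the tool goes at most 41.7 mm and 7.16 degrees, less where a joint would pass 70% of its speed; a pose out of reach is approached as far as the arm can. A call with a number of a shift or a turn outside -1 to 1 is refused whole. A call with a gripper value outside its range is refused whole. The fingers move at their own pace and stop on an object; FORCE is the grip in N (left out, the last holds). Time passes only in rows, so rows that do not move let the fingers close. It gives the time, the measured TCP pose, the force, the opening and the grip force at its end, in the units of the state.
- arm.get_obs(): the state, without advancing time (a new reading comes with each control period).
- arm.snapshot(name): name is "scene" or "top" or "wrist"; returns the picture (384x512x3 uint8, red, green, blue); there is no depth.
- arm.camera_info(name): a dict with "mtx" (3x3 intrinsics, pixels), "position" and "attitude" of the camera in the world; the wrist camera has in their place "hand_eye" (4x4, takes a point from camera to tool coordinates, whose origin is the TCP and whose axes are the flange's). Camera axes: x right, y down, z forward; pixel columns grow to the right and rows downward; lengths in m; the calibration is good to about 2 mm. A picture is of the moment at which its call begins: read the wrist's pose just before it. camera_info takes no time and is no camera call.
- arm.job_done(): hands the job in; it is judged then, once.
The state is a dict: "t": time; "joint_pos": joint angles; "joint_vel": joint speeds; "tau": joint torques, N m; "ee_pos": TCP position; "orientation": TCP orientation; "ft_force": force on the tool from outside, world axes, zero at the start; "wrist_torque": the same for the moment, N m; "finger_gap": finger opening in m; "gripper_force": force on a finger pad.
Only numpy, scipy, OpenCV 4.12 (cv2) and the standard library are available. Lean on these libraries where they do the work, as an engineer would, in place of code of your own. Each camera call takes 0.05 s, during which the arm holds its last target. There are 200 camera calls.

## Working session

There is one attempt and no reset: what is moved stays moved. The work goes in short steps, Python scripts to look and compute and a shell command to move; the robot and the scene stay as the last step left them, time stands still between calls to the robot, and variables do not carry over. Pictures are saved under pics/ and viewed, at most 10 in all, crops included, and the job is handed in when it is done.

```bash
mkdir -p pics; ls; python3 - <<'E'
from station import arm
import cv2,numpy as np
np.set_printoptions(precision=4,suppress=True)
for n in("top","scene"):
    im=arm.snapshot(n); cv2.imwrite(f"pics/{n}0.png",cv2.resize(im[:,:,::-1],(800,600),interpolation=cv2.INTER_CUBIC)); np.save(f"pics/{n}0.npy",im)
    print(arm.camera_info(n))
print(arm.get_obs()); print(arm.camera_info("wrist"))
E
```

```text
pics
{'mtx': array([[403.7163,   0.    , 261.0895],
       [  0.    , 403.7163, 191.5093],
       [  0.    ,   0.    ,   1.    ]]), 'position': array([0.4102, 0.1338, 1.0059]), 'attitude': array([ 0.0324, -0.6994,  0.7134, -0.0303])}
{'mtx': array([[402.2618,   0.    , 256.2717],
       [  0.    , 402.2618, 187.6163],
       [  0.    ,   0.    ,   1.    ]]), 'position': array([0.0355, 0.9211, 0.4597]), 'attitude': array([ 0.1384, -0.2109,  0.8045, -0.5377])}
{'t': 0.1, 'joint_pos': array([-0.8149,  0.3593,  0.0112, -0.0003, -1.2241, -0.2881]), 'joint_vel': array([-0.0002, -0.0013,  0.0027,  0.0019,  0.001 , -0.0004]), 'tau': array([ -0.0013, -58.4163,  29.3753,   7.0154,   0.0102,  -0.0001]), 'ee_pos': array([ 0.3042, -0.6022,  0.2507]), 'orientation': array([-0.0002, -0.2317,  0.9728,  0.0007]), 'ft_force': array([ 0.5138, -0.1954, -0.6175]), 'wrist_torque': array([-0.0196, -0.0347, -0.0157]), 'gripper_force': 0.0, 'finger_gap': 0.08763712148259889}
{'mtx': array([[285.3762,   0.    , 252.5386],
       [  0.    , 285.3762, 188.4545],
       [  0.    ,   0.    ,   1.    ]]), 'hand_eye': array([[-0.0002, -0.9621, -0.2729,  0.0743],
       [ 1.    ,  0.    , -0.001 ,  0.0007],
       [ 0.001 , -0.2729,  0.9621, -0.1332],
       [ 0.    ,  0.    ,  0.    ,  1.    ]])}
```

View pics/top0.png

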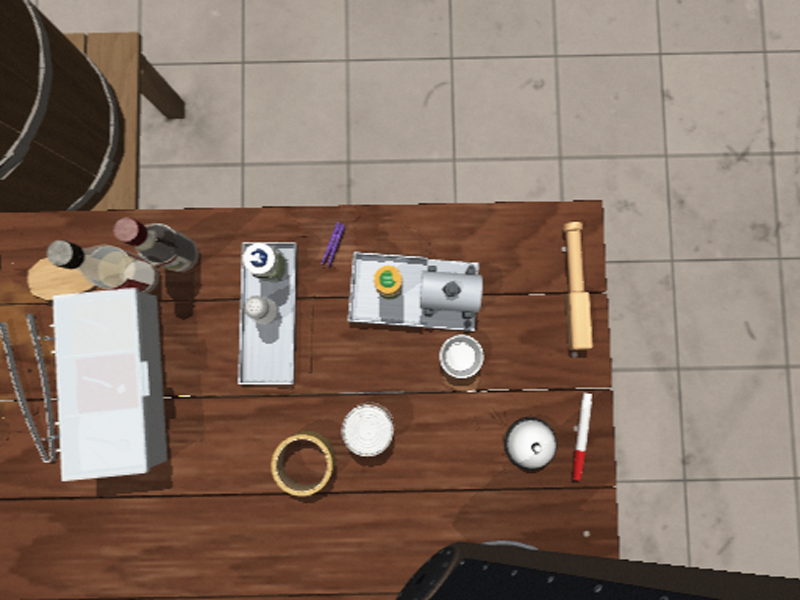

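View pics/scene0.png

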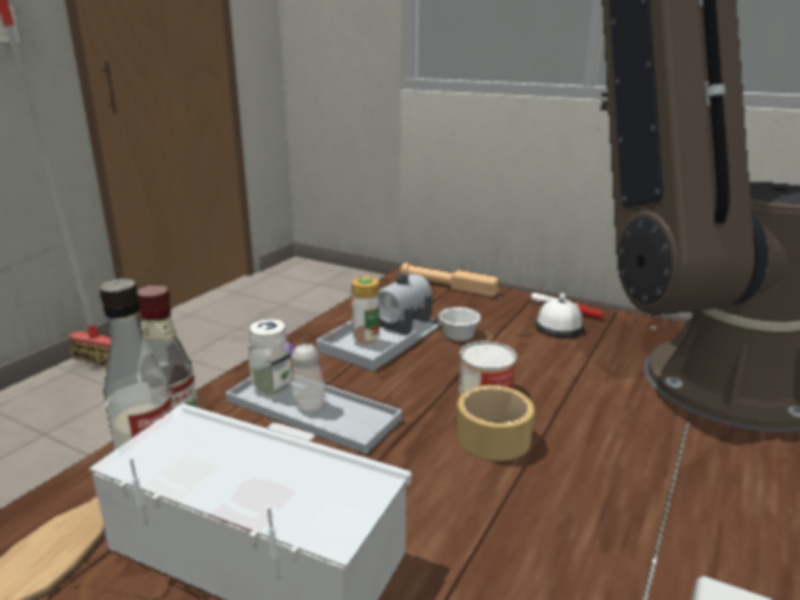

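The top view shows five_spice (gold cap) in the catch tray at about (388,282). Pepper (260,260) and the salt shaker (260,308) are in the spice tray, and its free place is at about (267,350). The press is at (450,293) and its inlet faces right. The stick is at (577,285) with its head up, and the cup is at (461,357). I'll enlarge these next.

```bash
python3 - <<'E'
import cv2,numpy as np
im=np.load("pics/top0.npy")[:,:,::-1]
def crop(x0,y0,x1,y1,s,name):
    c=cv2.resize(im[y0:y1,x0:x1],None,fx=s,fy=s,interpolation=cv2.INTER_CUBIC)
    for x in range(-(-x0//10)*10,x1,10):
        cv2.putText(c,str(x),((x-x0)*s,8),0,.3,(0,255,255)); cv2.line(c,((x-x0)*s,10),((x-x0)*s,16),(0,255,255))
    for y in range(-(-y0//10)*10,y1,10):
        cv2.putText(c,str(y),(0,(y-y0)*s+3),0,.3,(0,255,255)); cv2.line(c,(20,(y-y0)*s),(26,(y-y0)*s),(0,255,255))
    cv2.imwrite(name,c)
crop(220,135,386,245,4,"pics/c1.png"); crop(145,145,235,255,5,"pics/c2.png")
E
```

```text
(no output)
```

View pics/c1.png

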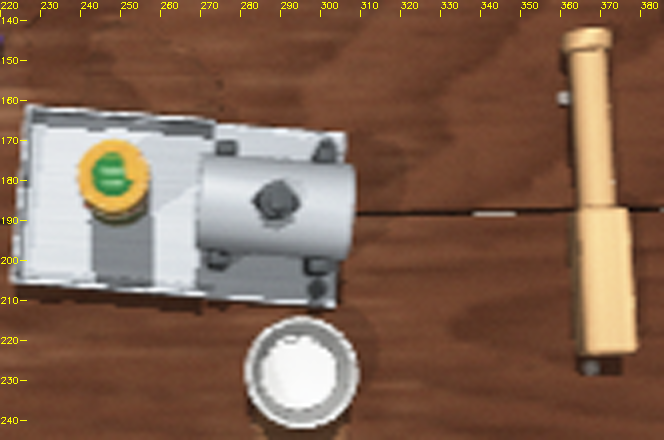

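View pics/c2.png

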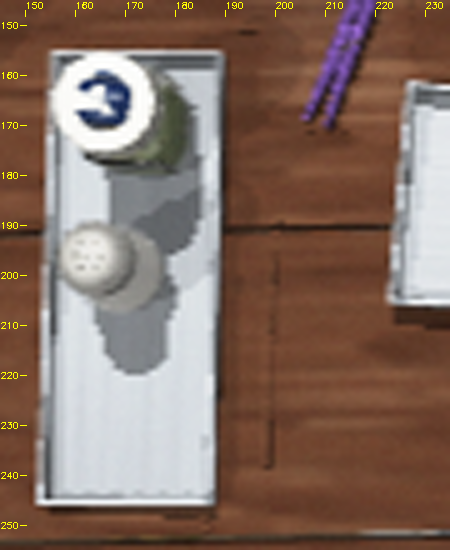

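```bash
cat > h.py <<'E'
from station import arm
import numpy as np
from scipy.spatial.transform import Rotation as R
np.set_printoptions(precision=4,suppress=True)
def pix(cam,u,v,z):
    c=arm.camera_info(cam); Rm=R.from_quat(c["attitude"],scalar_first=True).as_matrix()
    d=Rm@np.linalg.solve(c["mtx"],[u,v,1]); p=np.array(c["position"]); return p+d*(z-p[2])/d[2]
def proj(cam,P):
    c=arm.camera_info(cam); Rm=R.from_quat(c["attitude"],scalar_first=True).as_matrix()
    q=c["mtx"]@(Rm.T@(np.array(P)-c["position"])); return q[:2]/q[2]
E
python3 - <<'E'
from h import *
def s(L,z):
    for n,x,y in L: print(n,pix("top",220+x/4,135+y/4,z)[:2])
s([("ctTL",28,105),("ctBL",10,280),("ctBR(z~)",335,307),("ctTR",347,133)],.02)
s([("bTL",203,155),("bBL",197,250),("bTR",354,166),("bBR",349,260)],.05)
s([("spring",276,200)],.089)
s([("hTL",578,207),("hTR",627,207),("hBR",637,352),("hBL",583,356)],.032)
s([("headL",563,36),("headR",612,33)],.016); s([("headc",587,30)],.022)
s([("five",113,175)],.11); s([("cup",301,371)],.033)
def t(L,z):
    for n,x,y in L: print(n,pix("top",145+x/5,145+y/5,z)[:2])
t([("TL",50,52),("TR",223,52),("BR",214,503),("BL",38,505)],.014)
t([("pep",104,102)],.102);t([("salt",97,257)],.09)
E
```

```text
ctTL [0.5745 0.2185]
ctBL [0.4666 0.2308]
ctBR(z~) [0.4462 0.0327]
ctTR [0.5531 0.0223]
bTL [0.5372 0.1119]
bBL [0.4805 0.1167]
bTR [0.5288 0.0221]
bBR [0.4727 0.0267]
spring [0.5053 0.0717]
hTL [ 0.5033 -0.1148]
hTR [ 0.5027 -0.1445]
hBR [ 0.4151 -0.1465]
hBL [ 0.4134 -0.114 ]
headL [ 0.6117 -0.1141]
headR [ 0.613  -0.1446]
headc [ 0.614  -0.1276]
five [0.519  0.1638]
cup [0.4077 0.0556]
TL [0.5938 0.3981]
TR [0.5921 0.3119]
BR [0.3695 0.3172]
BL [0.3702 0.4031]
pep [0.5541 0.3501]
salt [0.4848 0.3561]
```

Five_spice is at about (0.519, 0.164) and the press centre at (0.505, 0.0695), yaw about -0.097. The stick's grip is at (0.459, -0.130) with yaw about 0, and the free place is at (0.411, 0.359). The measured sizes (stick 200, barrel 58, tray 224x86) match those given. First I'll turn the gripper so it closes along press x.

```bash
cat >> h.py <<'E'
def go(xy,gz,ydeg=None):
    """target grasp-point xy, grasp height gz (TCP = gz+6mm), tool-y world angle -> moves in tool units"""
    o=arm.get_obs(); M=R.from_quat(o["orientation"],scalar_first=True).as_matrix()
    a=np.degrees(np.arctan2(M[1,1],M[0,1])); d=np.array([*xy,gz+.006])-o["ee_pos"]
    tw=0 if ydeg is None else (ydeg-a+180)%360-180
    print("yang",round(a,2),"tilt",M[:,2],"tcp",o["ee_pos"],"t",o["t"],"j6",o["joint_pos"][5])
    print("twist units",round(-tw/180,4),"shift before twist",M.T@d/.2,"after",(R.from_euler("z",tw,degrees=True).as_matrix()@M).T@d/.2)
E
python3 -m jog '[{"twist":-0.035,"gripper":-1},{"twist":-0.035},{"twist":-0.036},{"twist":-0.036},{"twist":-0.036},{"twist":-0.036},{"twist":-0.036},{"twist":-0.036},{"twist":-0.034}]' 30
python3 -c "
from h import *
go((.519,.164),.13,174.4)"
```

```text
yang 116.8 tilt [-0.0008  0.0012 -1.    ] tcp [ 0.3042 -0.6022  0.2507] t 0.1 j6 -0.2880963995369204
twist units -0.32 shift before twist [-2.6859  2.9343  0.5776] after [-3.9174 -0.6961  0.5722]invalid input at $[0]: expected keys gripper, dx, dy, dz, twist
```

```bash

python3 -m jog '[{"dx":0,"dy":0,"dz":0,"twist":-0.035,"gripper":-1},{"dx":0,"dy":0,"dz":0,"twist":-0.035,"gripper":-1},{"dx":0,"dy":0,"dz":0,"twist":-0.036,"gripper":-1},{"dx":0,"dy":0,"dz":0,"twist":-0.036,"gripper":-1},{"dx":0,"dy":0,"dz":0,"twist":-0.036,"gripper":-1},{"dx":0,"dy":0,"dz":0,"twist":-0.036,"gripper":-1},{"dx":0,"dy":0,"dz":0,"twist":-0.036,"gripper":-1},{"dx":0,"dy":0,"dz":0,"twist":-0.036,"gripper":-1},{"dx":0,"dy":0,"dz":0,"twist":-0.034,"gripper":-1},{"dx":0,"dy":0,"dz":0,"twist":0,"gripper":-1}]' 30
python3 -c "
from h import *
go((.519,.164),.13,174.4)"
```

```text
t: 0.93
ee_pos: [0.3042, -0.6023, 0.2511]
orientation: [0.0, -0.674, 0.739, 0.0]
ft_force: [-0.7, 0.8, -0.4]
finger_gap: 0.0875
gripper_force: 0.0
yang 174.68 tilt [-0.0005  0.0007 -1.    ] tcp [ 0.3042 -0.6023  0.2511] t 0.9333 j6 0.7220511008015111
twist units 0.0015 shift before twist [-3.914  -0.7141  0.5776] after [-3.9174 -0.6951  0.5776]
```

```bash

python3 -m jog '[{"dx":-0.08,"dy":-0.015,"dz":0,"twist":0,"gripper":-1},{"dx":-0.15,"dy":-0.03,"dz":0,"twist":0,"gripper":-1},{"dx":-0.16,"dy":-0.03,"dz":0,"twist":0,"gripper":-1},{"dx":-0.16,"dy":-0.03,"dz":0,"twist":0,"gripper":-1},{"dx":-0.16,"dy":-0.03,"dz":0,"twist":0,"gripper":-1},{"dx":-0.16,"dy":-0.03,"dz":0,"twist":0,"gripper":-1},{"dx":-0.16,"dy":-0.03,"dz":0,"twist":0,"gripper":-1},{"dx":-0.16,"dy":-0.03,"dz":0,"twist":0,"gripper":-1},{"dx":-0.16,"dy":-0.03,"dz":0,"twist":0,"gripper":-1},{"dx":-0.16,"dy":-0.03,"dz":0,"twist":0,"gripper":-1},{"dx":-0.16,"dy":-0.03,"dz":0,"twist":0,"gripper":-1},{"dx":-0.16,"dy":-0.03,"dz":0,"twist":0,"gripper":-1}]' >/dev/null
python3 -m jog '[{"dx":-0.16,"dy":-0.03,"dz":0,"twist":0,"gripper":-1},{"dx":-0.16,"dy":-0.03,"dz":0,"twist":0,"gripper":-1},{"dx":-0.16,"dy":-0.03,"dz":0,"twist":0,"gripper":-1},{"dx":-0.16,"dy":-0.03,"dz":0,"twist":0,"gripper":-1},{"dx":-0.16,"dy":-0.03,"dz":0,"twist":0,"gripper":-1},{"dx":-0.16,"dy":-0.03,"dz":0,"twist":0,"gripper":-1},{"dx":-0.16,"dy":-0.03,"dz":0,"twist":0,"gripper":-1},{"dx":-0.16,"dy":-0.03,"dz":0,"twist":0,"gripper":-1},{"dx":-0.16,"dy":-0.03,"dz":0,"twist":0,"gripper":-1},{"dx":-0.16,"dy":-0.03,"dz":0,"twist":0,"gripper":-1},{"dx":-0.08,"dy":-0.015,"dz":0,"twist":0,"gripper":-1},{"dx":0,"dy":0,"dz":0,"twist":0,"gripper":-1}]'
python3 -c "
from h import *
go((.519,.164),.085,174.4)"
```

```text
t: 2.93
ee_pos: [0.505, 0.086, 0.2511]
orientation: [-0.0, -0.672, 0.741, 0.0]
ft_force: [-0.0, 0.3, 0.2]
finger_gap: 0.0876
gripper_force: 0.0
yang 174.37 tilt [-0.0003 -0.0001 -1.    ] tcp [0.505  0.086  0.2511] t 2.9333 j6 -0.6507230708871198
twist units -0.0002 shift before twist [-0.3949 -0.0318  0.8007] after [-0.3949 -0.032   0.8007]
```

```bash

python3 -m jog '[{"dx":-0.13,"dy":-0.01,"dz":0,"twist":0,"gripper":-1},{"dx":-0.13,"dy":-0.01,"dz":0,"twist":0,"gripper":-1},{"dx":-0.135,"dy":-0.012,"dz":0,"twist":0,"gripper":-1},{"dx":0,"dy":0,"dz":0,"twist":0,"gripper":-1},{"dx":0,"dy":0,"dz":0,"twist":0,"gripper":-1}]'
python3 - <<'E'
from h import *
import cv2
go((.519,.164),.085,174.4)
o=arm.get_obs(); im=arm.snapshot("wrist"); c=arm.camera_info("wrist"); T=np.eye(4)
T[:3,:3]=R.from_quat(o["orientation"],scalar_first=True).as_matrix(); T[:3,3]=o["ee_pos"]; W=np.linalg.inv(T@c["hand_eye"])
b=cv2.resize(im[:,:,::-1],(800,600))
for P in([.519,.164,.11],[.540,.164,.11],[.498,.164,.11],[.519,.185,.11],[.519,.143,.11]):
    q=c["mtx"]@(W[:3,:3]@P+W[:3,3]); q=q[:2]/q[2]; print(q*1.5625); cv2.circle(b,tuple(int(v) for v in q*1.5625),3,(255,0,255),-1)
cv2.imwrite("pics/w1.png",b)
E
```

```text
t: 3.35
ee_pos: [0.5181, 0.1617, 0.2511]
orientation: [-0.001, -0.671, 0.741, 0.0]
ft_force: [0.7, -0.4, -0.6]
finger_gap: 0.0877
gripper_force: 0.0
yang 174.34 tilt [-0.001  -0.0006 -1.    ] tcp [0.5181 0.1617 0.2511] t 3.35 j6 -0.7623289000372905
twist units -0.0003 shift before twist [-0.0123 -0.0041  0.8003] after [-0.0123 -0.0042  0.8003]
[391.9424 291.8863]
[359.2689 295.0206]
[424.7419 288.74  ]
[395.1812 322.8302]
[388.5717 259.6827]
```

View pics/w1.png

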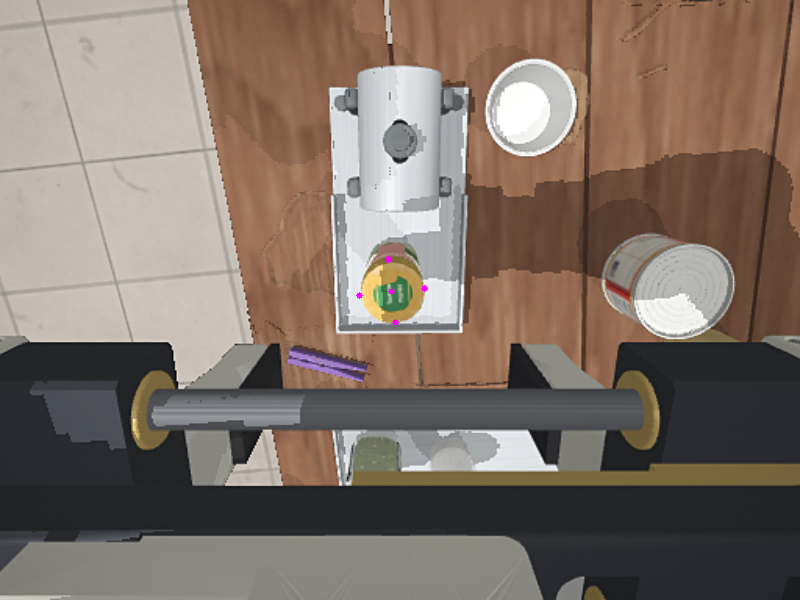

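The projected cap centre falls on the cap at (392,292), and the barrel lies straight in the picture, so the measurements hold. I'll descend and grip.

```bash

python3 -m jog '[{"dx":-0.012,"dy":-0.004,"dz":0.06,"twist":0,"gripper":-1},{"dx":0,"dy":0,"dz":0.12,"twist":0,"gripper":-1},{"dx":0,"dy":0,"dz":0.12,"twist":0,"gripper":-1},{"dx":0,"dy":0,"dz":0.12,"twist":0,"gripper":-1},{"dx":0,"dy":0,"dz":0.12,"twist":0,"gripper":-1},{"dx":0,"dy":0,"dz":0.12,"twist":0,"gripper":-1},{"dx":0,"dy":0,"dz":0.09,"twist":0,"gripper":-1},{"dx":0,"dy":0,"dz":0.05,"twist":0,"gripper":-1},{"dx":0,"dy":0,"dz":0,"twist":0,"gripper":-1}]'
python3 -m jog '[{"dx":0,"dy":0,"dz":0,"twist":0,"gripper":-0.5},{"dx":0,"dy":0,"dz":0,"twist":0,"gripper":0},{"dx":0,"dy":0,"dz":0,"twist":0,"gripper":0.5},{"dx":0,"dy":0,"dz":0,"twist":0,"gripper":1},{"dx":0,"dy":0,"dz":0,"twist":0,"gripper":1},{"dx":0,"dy":0,"dz":0,"twist":0,"gripper":1},{"dx":0,"dy":0,"dz":0,"twist":0,"gripper":1},{"dx":0,"dy":0,"dz":0,"twist":0,"gripper":1}]' 20
```

```text
t: 4.15
ee_pos: [0.5181, 0.1619, 0.0896]
orientation: [-0.002, -0.671, 0.742, 0.0]
ft_force: [0.2, 0.4, 0.8]
finger_gap: 0.0878
gripper_force: 0.0
t: 4.82
ee_pos: [0.5194, 0.1637, 0.0917]
orientation: [0.0, -0.672, 0.741, -0.0]
ft_force: [-0.1, -0.4, 0.8]
finger_gap: 0.041
gripper_force: 20.0
```

```bash

python3 -m jog '[{"dx":0,"dy":0,"dz":-0.05,"twist":0,"gripper":1},{"dx":0,"dy":0,"dz":-0.1,"twist":0,"gripper":1},{"dx":0,"dy":0,"dz":-0.12,"twist":0,"gripper":1},{"dx":0,"dy":0,"dz":-0.12,"twist":0,"gripper":1},{"dx":0,"dy":0,"dz":-0.12,"twist":0,"gripper":1},{"dx":0,"dy":0,"dz":-0.12,"twist":0,"gripper":1},{"dx":0,"dy":0,"dz":-0.07,"twist":0,"gripper":1},{"dx":0,"dy":0,"dz":0,"twist":0,"gripper":1}]'
python3 -m jog '[{"dx":0,"dy":0,"dz":0,"twist":0.03,"gripper":1},{"dx":0,"dy":0,"dz":0,"twist":0.038,"gripper":1},{"dx":0,"dy":0,"dz":0,"twist":0.038,"gripper":1},{"dx":0,"dy":0,"dz":0,"twist":0.038,"gripper":1},{"dx":0,"dy":0,"dz":0,"twist":0.038,"gripper":1},{"dx":0,"dy":0,"dz":0,"twist":0.038,"gripper":1},{"dx":0,"dy":0,"dz":0,"twist":0.038,"gripper":1},{"dx":0,"dy":0,"dz":0,"twist":0.038,"gripper":1},{"dx":0,"dy":0,"dz":0,"twist":0.038,"gripper":1},{"dx":0,"dy":0,"dz":0,"twist":0.038,"gripper":1},{"dx":0,"dy":0,"dz":0,"twist":0.038,"gripper":1},{"dx":0,"dy":0,"dz":0,"twist":0.038,"gripper":1}]'
python3 -c "
from h import *
go((.411,.359),.0885,88.7)"
```

```text
t: 5.48
ee_pos: [0.5207, 0.1643, 0.2359]
orientation: [0.003, -0.672, 0.741, -0.001]
ft_force: [1.3, 0.1, -0.9]
finger_gap: 0.0408
gripper_force: 20.0
t: 6.48
ee_pos: [0.5188, 0.1633, 0.2311]
orientation: [-0.001, -0.03, 1.0, -0.0]
ft_force: [0.3, 0.5, -1.2]
finger_gap: 0.0406
gripper_force: 20.0
yang 93.41 tilt [-0.0011 -0.0005 -1.    ] tcp [0.5188 0.1633 0.2311] t 6.4833 j6 -2.1762454567541702
twist units 0.0262 shift before twist [0.4789 1.0089 0.6833] after [0.5602 0.9661 0.6834]
```

```bash

python3 -m jog '[{"dx":0,"dy":0,"dz":0,"twist":0.026,"gripper":1},{"dx":0.03,"dy":0.05,"dz":0,"twist":0,"gripper":1},{"dx":0.06,"dy":0.1,"dz":0,"twist":0,"gripper":1},{"dx":0.07,"dy":0.12,"dz":0,"twist":0,"gripper":1},{"dx":0.07,"dy":0.12,"dz":0,"twist":0,"gripper":1},{"dx":0.07,"dy":0.12,"dz":0,"twist":0,"gripper":1},{"dx":0.07,"dy":0.12,"dz":0,"twist":0,"gripper":1},{"dx":0.07,"dy":0.12,"dz":0,"twist":0,"gripper":1},{"dx":0.06,"dy":0.11,"dz":0,"twist":0,"gripper":1},{"dx":0.04,"dy":0.07,"dz":0,"twist":0,"gripper":1},{"dx":0.02,"dy":0.036,"dz":0,"twist":0,"gripper":1},{"dx":0,"dy":0,"dz":0,"twist":0,"gripper":1}]'
python3 -c "
from h import *
go((.411,.359),.0885,88.7)"
```

```text
t: 7.48
ee_pos: [0.4092, 0.3599, 0.2312]
orientation: [-0.0, 0.006, 1.0, -0.0]
ft_force: [-0.2, -0.3, -0.7]
finger_gap: 0.0406
gripper_force: 20.0
yang 89.27 tilt [-0.0005 -0.0003 -1.    ] tcp [0.4092 0.3599 0.2312] t 7.4833 j6 -2.6641357361985265
twist units 0.0032 shift before twist [-0.0091 -0.0043  0.6837] after [-0.0092 -0.0042  0.6837]
```

```bash

python3 -m jog '[{"dx":-0.009,"dy":-0.004,"dz":0.05,"twist":0,"gripper":1},{"dx":0,"dy":0,"dz":0.11,"twist":0,"gripper":1},{"dx":0,"dy":0,"dz":0.12,"twist":0,"gripper":1},{"dx":0,"dy":0,"dz":0.12,"twist":0,"gripper":1},{"dx":0,"dy":0,"dz":0.12,"twist":0,"gripper":1},{"dx":0,"dy":0,"dz":0.09,"twist":0,"gripper":1},{"dx":0,"dy":0,"dz":0.05,"twist":0,"gripper":1},{"dx":0,"dy":0,"dz":0.02,"twist":0,"gripper":1},{"dx":0,"dy":0,"dz":0,"twist":0,"gripper":1},{"dx":0,"dy":0,"dz":0,"twist":0,"gripper":1}]'

```

```text
t: 8.32
ee_pos: [0.4127, 0.3578, 0.0962]
orientation: [0.0, 0.008, 1.0, 0.0]
ft_force: [0.1, -0.1, 0.0]
finger_gap: 0.0409
gripper_force: 20.0
```

```bash

python3 -m jog '[{"dx":0,"dy":0,"dz":0.005,"twist":0,"gripper":1},{"dx":0,"dy":0,"dz":0.005,"twist":0,"gripper":1},{"dx":0,"dy":0,"dz":0,"twist":0,"gripper":1},{"dx":0,"dy":0,"dz":0,"twist":0,"gripper":1}]'
python3 -m jog '[{"dx":0,"dy":0,"dz":0.004,"twist":0,"gripper":1},{"dx":0,"dy":0,"dz":0,"twist":0,"gripper":1},{"dx":0,"dy":0,"dz":0,"twist":0,"gripper":1}]'

```

```text
t: 8.65
ee_pos: [0.4123, 0.358, 0.0941]
orientation: [0.0, 0.008, 1.0, 0.0]
ft_force: [0.4, 0.3, -1.3]
finger_gap: 0.0404
gripper_force: 20.0
t: 8.9
ee_pos: [0.4122, 0.3578, 0.0928]
orientation: [0.0, 0.008, 1.0, 0.0]
ft_force: [-0.2, 0.2, -0.9]
finger_gap: 0.0407
gripper_force: 20.0
```

Within about 1 mm of the floor; lower slightly more, release and rise.

```bash

python3 -m jog '[{"dx":0,"dy":0,"dz":0.004,"twist":0,"gripper":1},{"dx":0,"dy":0,"dz":0,"twist":0,"gripper":1},{"dx":0,"dy":0,"dz":0,"twist":0,"gripper":1}]'
python3 -m jog '[{"dx":0,"dy":0,"dz":0,"twist":0,"gripper":0.3},{"dx":0,"dy":0,"dz":0,"twist":0,"gripper":0},{"dx":0,"dy":0,"dz":0,"twist":0,"gripper":-0.3},{"dx":0,"dy":0,"dz":0,"twist":0,"gripper":-0.6},{"dx":0,"dy":0,"dz":0,"twist":0,"gripper":-0.7},{"dx":0,"dy":0,"dz":0,"twist":0,"gripper":-0.8},{"dx":0,"dy":0,"dz":-0.05,"twist":0,"gripper":-0.8},{"dx":0,"dy":0,"dz":-0.1,"twist":0,"gripper":-0.8},{"dx":0,"dy":0,"dz":-0.15,"twist":0,"gripper":-0.8},{"dx":0,"dy":0,"dz":-0.15,"twist":0,"gripper":-0.8},{"dx":0,"dy":0,"dz":-0.15,"twist":0,"gripper":-0.8},{"dx":0,"dy":0,"dz":-0.1,"twist":0,"gripper":-0.8}]'
python3 - <<'E'
from h import *
import cv2
im=arm.snapshot("scene"); cv2.imwrite("pics/s2.png",cv2.resize(im[150:310,130:330,::-1],(800,640))[:600])
go((.464,-.130),.1,90)
E
```

```text
t: 9.15
ee_pos: [0.4122, 0.3577, 0.0919]
orientation: [-0.0, 0.008, 1.0, -0.0]
ft_force: [0.6, -0.3, -0.6]
finger_gap: 0.0409
gripper_force: 20.0
t: 10.15
ee_pos: [0.4128, 0.3582, 0.2361]
orientation: [0.001, 0.008, 1.0, 0.001]
ft_force: [0.1, 1.2, -0.7]
finger_gap: 0.0785
gripper_force: 0.0
yang 89.14 tilt [ 0.0058  0.0065 -1.    ] tcp [0.4139 0.3594 0.2395] t 10.2 j6 -2.660706672592701
twist units -0.0048 shift before twist [-0.2835 -2.4474  0.6528] after [-0.2469 -2.4515  0.6526]
```

View pics/s2.png

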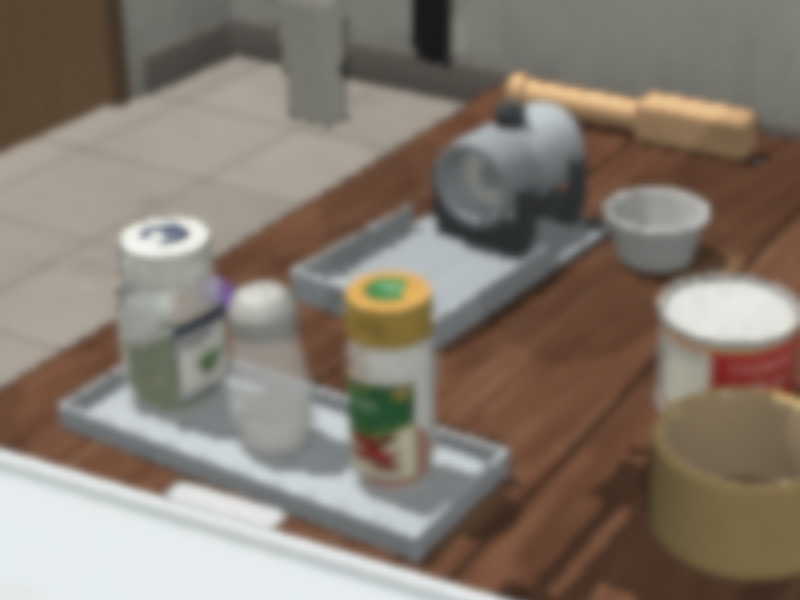

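All three jars stand upright in the tray. Next the stick, which I'll grip about 15 mm ahead of the handle centre.

```bash

python3 -m jog '[{"dx":0,"dy":-0.06,"dz":0,"twist":-0.005,"gripper":-0.8},{"dx":-0.02,"dy":-0.12,"dz":0,"twist":0,"gripper":-0.8},{"dx":-0.02,"dy":-0.15,"dz":0,"twist":0,"gripper":-0.8},{"dx":-0.02,"dy":-0.15,"dz":0,"twist":0,"gripper":-0.8},{"dx":-0.02,"dy":-0.15,"dz":0,"twist":0,"gripper":-0.8},{"dx":-0.02,"dy":-0.15,"dz":0,"twist":0,"gripper":-0.8},{"dx":-0.02,"dy":-0.15,"dz":0,"twist":0,"gripper":-0.8},{"dx":-0.02,"dy":-0.15,"dz":0,"twist":0,"gripper":-0.8},{"dx":-0.02,"dy":-0.15,"dz":0,"twist":0,"gripper":-0.8},{"dx":-0.02,"dy":-0.15,"dz":0,"twist":0,"gripper":-0.8},{"dx":-0.02,"dy":-0.15,"dz":0,"twist":0,"gripper":-0.8},{"dx":-0.02,"dy":-0.15,"dz":0,"twist":0,"gripper":-0.8}]' >/dev/null
python3 -m jog '[{"dx":-0.02,"dy":-0.15,"dz":0,"twist":0,"gripper":-0.8},{"dx":-0.02,"dy":-0.15,"dz":0,"twist":0,"gripper":-0.8},{"dx":-0.02,"dy":-0.15,"dz":0,"twist":0,"gripper":-0.8},{"dx":-0.02,"dy":-0.15,"dz":0,"twist":0,"gripper":-0.8},{"dx":-0.02,"dy":-0.15,"dz":0,"twist":0,"gripper":-0.8},{"dx":0,"dy":-0.02,"dz":0,"twist":0,"gripper":-0.8},{"dx":0,"dy":0,"dz":0,"twist":0,"gripper":-0.8},{"dx":0,"dy":0,"dz":0,"twist":0,"gripper":-0.8}]'
python3 - <<'E'
from h import *
import cv2
go((.474,-.130),.022,90)
o=arm.get_obs(); im=arm.snapshot("wrist"); c=arm.camera_info("wrist"); T=np.eye(4)
T[:3,:3]=R.from_quat(o["orientation"],scalar_first=True).as_matrix(); T[:3,3]=o["ee_pos"]; W=np.linalg.inv(T@c["hand_eye"])
b=cv2.resize(im[:,:,::-1],(800,600))
for P in([.414,-.130,.032],[.504,-.130,.032],[.504,-.114,.032],[.504,-.146,.032],[.614,-.129,.016],[.614,-.114,.016],[.614,-.144,.016]):
    q=c["mtx"]@(W[:3,:3]@P+W[:3,3]); q=q[:2]/q[2]; print(P,q*1.5625); cv2.circle(b,tuple(int(v) for v in q*1.5625),2,(255,0,255),-1)
cv2.imwrite("pics/w2.png",b)
E
```

```text
t: 11.87
ee_pos: [0.4756, -0.1324, 0.2322]
orientation: [0.0, 0.001, 1.0, 0.0]
ft_force: [-0.9, 0.7, 0.5]
finger_gap: 0.079
gripper_force: 0.0
yang 89.91 tilt [ 0.      0.0002 -1.    ] tcp [ 0.4756 -0.1324  0.2322] t 11.8667 j6 -1.6998125859658464
twist units -0.0005 shift before twist [0.008  0.0117 1.0208] after [0.008  0.0117 1.0208]
[0.414, -0.13, 0.032] [397.7226 186.3141]
[0.504, -0.13, 0.032] [397.7186 304.5985]
[0.504, -0.114, 0.032] [418.1715 304.5673]
[0.504, -0.146, 0.032] [377.2683 304.6297]
[0.614, -0.129, 0.016] [398.74  418.137]
[0.614, -0.114, 0.016] [415.7039 418.1172]
[0.614, -0.144, 0.016] [381.778  418.1568]
```

View pics/w2.png

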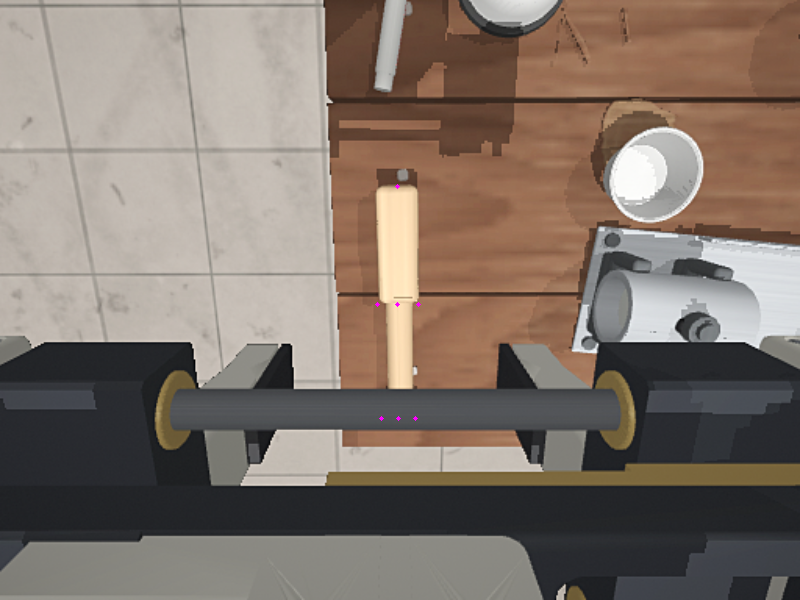

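The stick projection matches: handle (377–418, 186–302), shaft centred at column 400.

```bash

python3 -m jog '[{"dx":0.008,"dy":0.012,"dz":0.06,"twist":0,"gripper":-0.6},{"dx":0,"dy":0,"dz":0.12,"twist":0,"gripper":-0.4},{"dx":0,"dy":0,"dz":0.14,"twist":0,"gripper":-0.3},{"dx":0,"dy":0,"dz":0.14,"twist":0,"gripper":-0.3},{"dx":0,"dy":0,"dz":0.14,"twist":0,"gripper":-0.3},{"dx":0,"dy":0,"dz":0.14,"twist":0,"gripper":-0.3},{"dx":0,"dy":0,"dz":0.12,"twist":0,"gripper":-0.3},{"dx":0,"dy":0,"dz":0.08,"twist":0,"gripper":-0.3},{"dx":0,"dy":0,"dz":0.05,"twist":0,"gripper":-0.3},{"dx":0,"dy":0,"dz":0,"twist":0,"gripper":-0.3},{"dx":0,"dy":0,"dz":0,"twist":0,"gripper":-0.3}]'
python3 -c "
from h import *
go((.474,-.130),.0235,90)"
```

```text
t: 12.83
ee_pos: [0.4743, -0.1289, 0.034]
orientation: [-0.0, -0.001, 1.0, -0.0]
ft_force: [-0.5, 0.1, 0.8]
finger_gap: 0.0571
gripper_force: 0.0
yang 90.09 tilt [-0.001  -0.0002 -1.    ] tcp [ 0.4743 -0.1289  0.034 ] t 12.8333 j6 -1.7049867459954582
twist units 0.0005 shift before twist [ 0.0013 -0.0053  0.0223] after [ 0.0012 -0.0053  0.0223]
```

```bash

python3 -m jog '[{"dx":0,"dy":-0.005,"dz":0.011,"twist":0,"gripper":-0.3},{"dx":0,"dy":0,"dz":0.011,"twist":0,"gripper":-0.3},{"dx":0,"dy":0,"dz":0,"twist":0,"gripper":0},{"dx":0,"dy":0,"dz":0,"twist":0,"gripper":0.3},{"dx":0,"dy":0,"dz":0,"twist":0,"gripper":0.6},{"dx":0,"dy":0,"dz":0,"twist":0,"gripper":1},{"dx":0,"dy":0,"dz":0,"twist":0,"gripper":1},{"dx":0,"dy":0,"dz":0,"twist":0,"gripper":1},{"dx":0,"dy":0,"dz":0,"twist":0,"gripper":1},{"dx":0,"dy":0,"dz":0,"twist":0,"gripper":1}]' 45
```

```text
t: 13.67
ee_pos: [0.4744, -0.1309, 0.0298]
orientation: [0.0, 0.0, 1.0, -0.0]
ft_force: [-1.2, 1.5, 5.1]
finger_gap: 0.0316
gripper_force: 44.8
```

```bash

python3 -m jog '[{"dx":0,"dy":0,"dz":-0.05,"twist":0,"gripper":1},{"dx":0,"dy":0,"dz":-0.1,"twist":0,"gripper":1},{"dx":0,"dy":0,"dz":-0.12,"twist":0,"gripper":1},{"dx":0,"dy":0,"dz":-0.12,"twist":0,"gripper":1},{"dx":0,"dy":0,"dz":-0.12,"twist":0,"gripper":1},{"dx":0,"dy":0,"dz":-0.09,"twist":0,"gripper":1},{"dx":0,"dy":0,"dz":-0.05,"twist":0,"gripper":1},{"dx":0,"dy":0,"dz":0,"twist":0,"gripper":1}]'
python3 -m jog '[{"dx":0,"dy":0,"dz":0,"twist":-0.03,"gripper":1},{"dx":0,"dy":0,"dz":0,"twist":-0.038,"gripper":1},{"dx":0,"dy":0,"dz":0,"twist":-0.038,"gripper":1},{"dx":0,"dy":0,"dz":0,"twist":-0.038,"gripper":1},{"dx":0,"dy":0,"dz":0,"twist":-0.038,"gripper":1},{"dx":0,"dy":0,"dz":0,"twist":-0.038,"gripper":1},{"dx":0,"dy":0,"dz":0,"twist":-0.038,"gripper":1},{"dx":0,"dy":0,"dz":0,"twist":-0.038,"gripper":1},{"dx":0,"dy":0,"dz":0,"twist":-0.038,"gripper":1},{"dx":0,"dy":0,"dz":0,"twist":-0.038,"gripper":1},{"dx":0,"dy":0,"dz":0,"twist":-0.038,"gripper":1},{"dx":0,"dy":0,"dz":0,"twist":-0.038,"gripper":1}]'
python3 -c "
from h import *
go((.484,-.144),.059,174.4)"
```

```text
t: 14.33
ee_pos: [0.4753, -0.1308, 0.1614]
orientation: [0.002, 0.0, 1.0, 0.0]
ft_force: [0.2, -0.5, -1.7]
finger_gap: 0.0319
gripper_force: 44.8
t: 15.33
ee_pos: [0.4733, -0.1308, 0.1577]
orientation: [-0.001, -0.649, 0.761, 0.001]
ft_force: [-0.6, 0.8, -0.9]
finger_gap: 0.0315
gripper_force: 44.8
yang 170.94 tilt [-0.0028  0.0001 -1.    ] tcp [ 0.4733 -0.1308  0.1577] t 15.3333 j6 -0.28904983582155547
twist units -0.0192 shift before twist [ 0.0565 -0.0645  0.4631] after [ 0.0602 -0.0609  0.4631]
```

```bash

python3 -m jog '[{"dx":0.02,"dy":-0.03,"dz":0,"twist":-0.019,"gripper":1},{"dx":0.02,"dy":-0.03,"dz":0.06,"twist":0,"gripper":1},{"dx":0,"dy":0,"dz":0.1,"twist":0,"gripper":1},{"dx":0,"dy":0,"dz":0.1,"twist":0,"gripper":1},{"dx":0,"dy":0,"dz":0.1,"twist":0,"gripper":1},{"dx":0,"dy":0,"dz":0.06,"twist":0,"gripper":1},{"dx":0,"dy":0,"dz":0.04,"twist":0,"gripper":1},{"dx":0,"dy":0,"dz":0,"twist":0,"gripper":1},{"dx":0,"dy":0,"dz":0,"twist":0,"gripper":1}]'
python3 - <<'E'
from h import *
import cv2
go((.4846,-.1395),.0578,174.4)
u=np.array([.097,.995]); u/=np.linalg.norm(u); c=np.array([.505,.0695])
o=arm.get_obs(); im=arm.snapshot("top"); x0,y0,s=250,140,6
b=cv2.resize(im[y0:240,x0:383,::-1],None,fx=s,fy=s,interpolation=cv2.INTER_CUBIC)
for P in([*(c-.045*u),.05],[*(c+.045*u),.05],[*(o["ee_pos"][:2]+.14*u),.05]):
    q=proj("top",P); print(q); cv2.circle(b,tuple(int(v) for v in (q-[x0,y0]+.5)*s),3,(255,0,255),-1)
cv2.imwrite("pics/t3.png",b)
E
```

```text
t: 16.08
ee_pos: [0.4846, -0.1404, 0.0668]
orientation: [-0.001, -0.669, 0.743, 0.001]
ft_force: [-0.3, -0.1, -0.6]
finger_gap: 0.0316
gripper_force: 44.8
yang 174.05 tilt [-0.0019 -0.0002 -1.    ] tcp [ 0.4846 -0.1404  0.0668] t 16.0833 j6 -0.21184461200121268
twist units -0.002 shift before twist [-0.0046  0.0005  0.015 ] after [-0.0046  0.0005  0.015 ]
[307.745  188.2791]
[269.9997 185.3774]
[318.6322 189.0862]
```

View pics/t3.png

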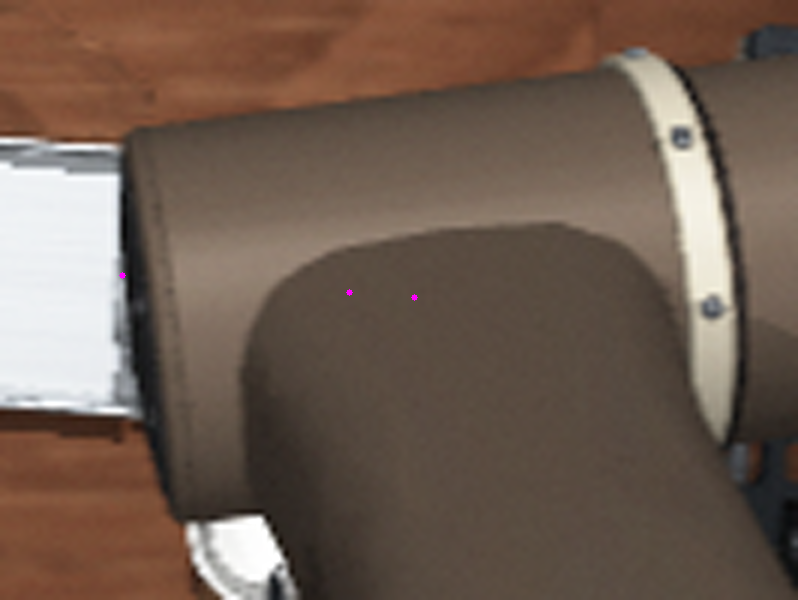

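The arm hides the tip in the top view. Bore clearance is 8 mm all round, so I'll enter gently and watch the force.

```bash

python3 -m jog '[{"dx":0,"dy":0,"dz":0.008,"twist":-0.002,"gripper":1},{"dx":0,"dy":0,"dz":0.007,"twist":0,"gripper":1},{"dx":-0.03,"dy":0,"dz":0,"twist":0,"gripper":1},{"dx":-0.03,"dy":0,"dz":0,"twist":0,"gripper":1},{"dx":-0.03,"dy":0,"dz":0,"twist":0,"gripper":1},{"dx":-0.03,"dy":0,"dz":0,"twist":0,"gripper":1},{"dx":-0.03,"dy":0,"dz":0,"twist":0,"gripper":1},{"dx":-0.02,"dy":0,"dz":0,"twist":0,"gripper":1},{"dx":0,"dy":0,"dz":0,"twist":0,"gripper":1}]'
python3 - <<'E'
from h import *
import cv2
go((.4846,-.1395),.0578,174.4)
im=arm.snapshot("scene"); cv2.imwrite("pics/s4.png",cv2.resize(im[155:235,220:327,::-1],(800,600),interpolation=cv2.INTER_CUBIC))
E
```

```text
t: 16.88
ee_pos: [0.4886, -0.1056, 0.0647]
orientation: [0.0, -0.672, 0.74, -0.0]
ft_force: [-0.5, -0.4, -0.0]
finger_gap: 0.0319
gripper_force: 44.8
yang 174.47 tilt [ 0.0003  0.0001 -1.    ] tcp [ 0.4886 -0.1056  0.0647] t 16.8833 j6 -0.2774376364898429
twist units 0.0004 shift before twist [0.1705 0.0037 0.0044] after [0.1705 0.0035 0.0044]
```

View pics/s4.png

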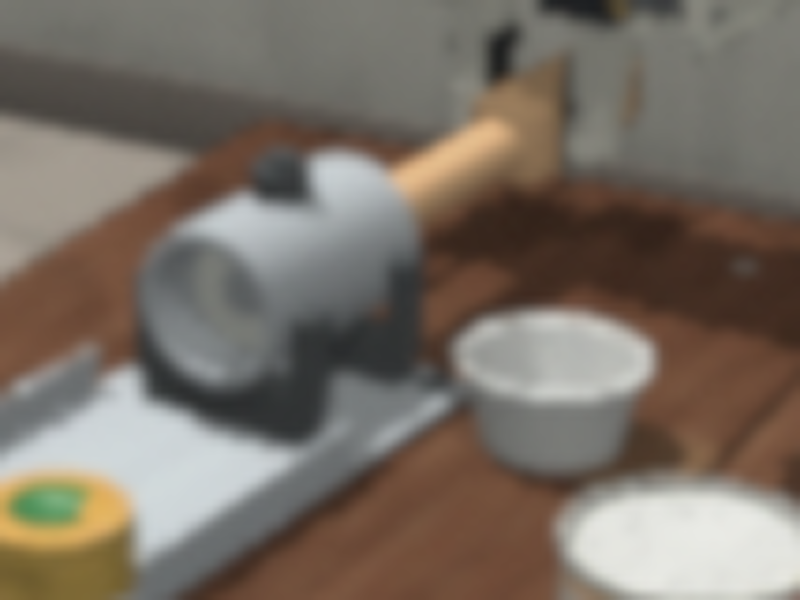

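The stick is going into the inlet level and on the axis. Now push.

```bash

python3 -m jog '[{"dx":-0.02,"dy":0,"dz":0,"twist":0,"gripper":1},{"dx":-0.02,"dy":0,"dz":0,"twist":0,"gripper":1},{"dx":-0.02,"dy":0,"dz":0,"twist":0,"gripper":1},{"dx":-0.02,"dy":0,"dz":0,"twist":0,"gripper":1},{"dx":-0.02,"dy":0,"dz":0,"twist":0,"gripper":1},{"dx":-0.02,"dy":0,"dz":0,"twist":0,"gripper":1},{"dx":-0.02,"dy":0,"dz":0,"twist":0,"gripper":1}]'
python3 -m jog '[{"dx":-0.02,"dy":0,"dz":0,"twist":0,"gripper":1},{"dx":-0.02,"dy":0,"dz":0,"twist":0,"gripper":1},{"dx":-0.02,"dy":0,"dz":0,"twist":0,"gripper":1},{"dx":-0.02,"dy":0,"dz":0,"twist":0,"gripper":1},{"dx":-0.02,"dy":0,"dz":0,"twist":0,"gripper":1},{"dx":-0.02,"dy":0,"dz":0,"twist":0,"gripper":1}]'
python3 -c "
from h import *
go((.5095-.097*.14,.1143-.995*.14),.0578,174.4)"
```

```text
t: 17.52
ee_pos: [0.4906, -0.0797, 0.0646]
orientation: [-0.001, -0.672, 0.741, -0.0]
ft_force: [1.5, -10.3, -0.6]
finger_gap: 0.0317
gripper_force: 44.7
t: 18.02
ee_pos: [0.4931, -0.0554, 0.0645]
orientation: [-0.001, -0.671, 0.741, -0.0]
ft_force: [0.3, -0.2, -0.9]
finger_gap: 0.0319
gripper_force: 44.8
yang 174.36 tilt [-0.0009 -0.0009 -1.    ] tcp [ 0.4931 -0.0554  0.0645] t 18.0167 j6 -0.38479224998751516
twist units -0.0002 shift before twist [-0.1526  0.0008  0.0034] after [-0.1526  0.0007  0.0034]
```

```bash

python3 -m jog '[{"dx":-0.02,"dy":0,"dz":0,"twist":0,"gripper":1},{"dx":-0.02,"dy":0,"dz":0,"twist":0,"gripper":1},{"dx":-0.02,"dy":0,"dz":0,"twist":0,"gripper":1},{"dx":-0.02,"dy":0,"dz":0,"twist":0,"gripper":1},{"dx":-0.02,"dy":0,"dz":0,"twist":0,"gripper":1},{"dx":-0.02,"dy":0,"dz":0,"twist":0,"gripper":1},{"dx":-0.02,"dy":0,"dz":0,"twist":0,"gripper":1},{"dx":-0.02,"dy":0,"dz":0,"twist":0,"gripper":1},{"dx":-0.02,"dy":0,"dz":0,"twist":0,"gripper":1},{"dx":-0.01,"dy":0,"dz":0,"twist":0,"gripper":1},{"dx":0,"dy":0,"dz":0,"twist":0,"gripper":1},{"dx":0,"dy":0,"dz":0,"twist":0,"gripper":1}]'
python3 - <<'E'
from h import *
import cv2
go((.5095-.097*.14,.1143-.995*.14),.0578,174.4)
a=arm.snapshot("scene")[155:255,190:327,::-1]; 
b=arm.snapshot("top")[150:220,200:320,::-1]
a=cv2.resize(a,(548,400),interpolation=cv2.INTER_CUBIC); b=cv2.resize(b,(252,400)) if 0 else b
cv2.imwrite("pics/s5.png",a)
E
```

```text
t: 19.02
ee_pos: [0.4971, -0.0169, 0.0645]
orientation: [-0.0, -0.672, 0.741, 0.0]
ft_force: [0.6, 0.7, -1.3]
finger_gap: 0.0315
gripper_force: 44.8
yang 174.42 tilt [-0.0001 -0.     -1.    ] tcp [ 0.4971 -0.0169  0.0645] t 19.0167 j6 -0.45930165271360696
twist units 0.0001 shift before twist [0.041  0.002  0.0037] after [0.041  0.002  0.0037]
```

View pics/s5.png

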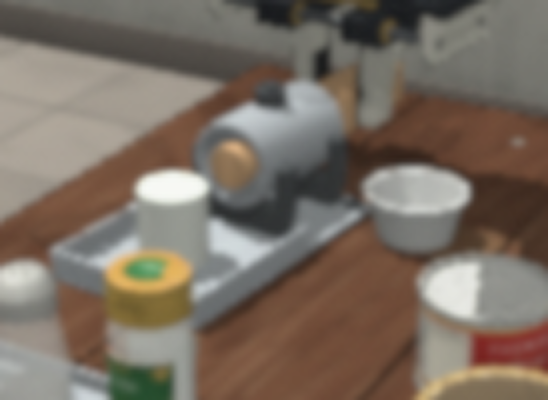

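The piston stands upright in the catch tray, its top at (172,185), and the stick's head shows at the outlet. Withdraw now.

```bash

python3 -m jog '[{"dx":0.03,"dy":0,"dz":0,"twist":0,"gripper":1},{"dx":0.06,"dy":0,"dz":0,"twist":0,"gripper":1},{"dx":0.07,"dy":0,"dz":0,"twist":0,"gripper":1},{"dx":0.07,"dy":0,"dz":0,"twist":0,"gripper":1},{"dx":0.07,"dy":0,"dz":0,"twist":0,"gripper":1},{"dx":0.07,"dy":0,"dz":0,"twist":0,"gripper":1},{"dx":0.07,"dy":0,"dz":0,"twist":0,"gripper":1},{"dx":0.07,"dy":0,"dz":0,"twist":0,"gripper":1},{"dx":0.07,"dy":0,"dz":0,"twist":0,"gripper":1},{"dx":0.06,"dy":0,"dz":0,"twist":0,"gripper":1},{"dx":0.04,"dy":0,"dz":0,"twist":0,"gripper":1},{"dx":0,"dy":0,"dz":0,"twist":0,"gripper":1}]'
```

```text
t: 20.12
ee_pos: [0.4832, -0.1542, 0.0644]
orientation: [-0.0, -0.671, 0.741, 0.0]
ft_force: [-0.4, 0.2, -0.9]
finger_gap: 0.032
gripper_force: 44.8
```

```bash

python3 -m jog '[{"dx":0,"dy":0,"dz":-0.06,"twist":0,"gripper":1},{"dx":0,"dy":0,"dz":-0.1,"twist":0,"gripper":1},{"dx":0,"dy":0,"dz":-0.1,"twist":0,"gripper":1},{"dx":0,"dy":0,"dz":-0.1,"twist":0,"gripper":1},{"dx":0,"dy":0,"dz":-0.1,"twist":0,"gripper":1},{"dx":0,"dy":0,"dz":-0.04,"twist":0,"gripper":1},{"dx":0,"dy":0,"dz":0,"twist":0,"gripper":1}]'
python3 -m jog '[{"dx":0,"dy":0,"dz":0,"twist":0.03,"gripper":1},{"dx":0,"dy":0,"dz":0,"twist":0.038,"gripper":1},{"dx":0,"dy":0,"dz":0,"twist":0.038,"gripper":1},{"dx":0,"dy":0,"dz":0,"twist":0.038,"gripper":1},{"dx":0,"dy":0,"dz":0,"twist":0.038,"gripper":1},{"dx":0,"dy":0,"dz":0,"twist":0.038,"gripper":1},{"dx":0,"dy":0,"dz":0,"twist":0.038,"gripper":1},{"dx":0,"dy":0,"dz":0,"twist":0.038,"gripper":1},{"dx":0,"dy":0,"dz":0,"twist":0.038,"gripper":1},{"dx":0,"dy":0,"dz":0,"twist":0.038,"gripper":1},{"dx":0,"dy":0,"dz":0,"twist":0.038,"gripper":1},{"dx":0,"dy":0,"dz":0,"twist":0.038,"gripper":1}]'
python3 -c "
from h import *
go((.472,-.125),.0245,90)"
```

```text
t: 20.7
ee_pos: [0.485, -0.1523, 0.1665]
orientation: [0.001, -0.672, 0.741, -0.001]
ft_force: [-0.5, -0.5, -1.0]
finger_gap: 0.0319
gripper_force: 44.8
t: 21.7
ee_pos: [0.483, -0.1522, 0.1629]
orientation: [-0.001, -0.03, 1.0, 0.0]
ft_force: [0.4, 1.3, -0.9]
finger_gap: 0.0318
gripper_force: 44.7
yang 93.41 tilt [-0.0024  0.0003 -1.    ] tcp [ 0.483  -0.1522  0.1629] t 21.7 j6 -1.5937267607082672
twist units 0.0189 shift before twist [0.0453 0.1388 0.662 ] after [0.0535 0.1358 0.662 ]
```

```bash

python3 -m jog '[{"dx":0.018,"dy":0.045,"dz":0,"twist":0.019,"gripper":1},{"dx":0.018,"dy":0.045,"dz":0.05,"twist":0,"gripper":1},{"dx":0.017,"dy":0.045,"dz":0.1,"twist":0,"gripper":1},{"dx":0,"dy":0,"dz":0.12,"twist":0,"gripper":1},{"dx":0,"dy":0,"dz":0.12,"twist":0,"gripper":1},{"dx":0,"dy":0,"dz":0.12,"twist":0,"gripper":1},{"dx":0,"dy":0,"dz":0.08,"twist":0,"gripper":1},{"dx":0,"dy":0,"dz":0.04,"twist":0,"gripper":1},{"dx":0,"dy":0,"dz":0,"twist":0,"gripper":1},{"dx":0,"dy":0,"dz":0,"twist":0,"gripper":1}]'
```

```text
t: 22.53
ee_pos: [0.4723, -0.1257, 0.0381]
orientation: [-0.001, -0.003, 1.0, -0.0]
ft_force: [0.4, 0.2, -1.5]
finger_gap: 0.0316
gripper_force: 44.8
```

Lower from 38 to about 30 mm, watching the force.

```bash

python3 -m jog '[{"dx":0,"dy":0,"dz":0.015,"twist":0,"gripper":1},{"dx":0,"dy":0,"dz":0.01,"twist":0,"gripper":1},{"dx":0,"dy":0,"dz":0,"twist":0,"gripper":1},{"dx":0,"dy":0,"dz":0,"twist":0,"gripper":1}]'
python3 -m jog '[{"dx":0,"dy":0,"dz":0.005,"twist":0,"gripper":1},{"dx":0,"dy":0,"dz":0.005,"twist":0,"gripper":1},{"dx":0,"dy":0,"dz":0,"twist":0,"gripper":1},{"dx":0,"dy":0,"dz":0,"twist":0,"gripper":1}]'
```

```text
t: 22.87
ee_pos: [0.4729, -0.1256, 0.0341]
orientation: [0.001, -0.003, 1.0, 0.0]
ft_force: [-0.9, 0.4, -1.3]
finger_gap: 0.0316
gripper_force: 44.8
t: 23.2
ee_pos: [0.4726, -0.1256, 0.0316]
orientation: [0.0, -0.003, 1.0, 0.0]
ft_force: [0.1, 0.2, -2.2]
finger_gap: 0.0319
gripper_force: 44.8
```

```bash

python3 -m jog '[{"dx":0,"dy":0,"dz":0.006,"twist":0,"gripper":1},{"dx":0,"dy":0,"dz":0,"twist":0,"gripper":1},{"dx":0,"dy":0,"dz":0,"twist":0,"gripper":1},{"dx":0,"dy":0,"dz":0,"twist":0,"gripper":0.3},{"dx":0,"dy":0,"dz":0,"twist":0,"gripper":0},{"dx":0,"dy":0,"dz":0,"twist":0,"gripper":-0.2},{"dx":0,"dy":0,"dz":0,"twist":0,"gripper":-0.4},{"dx":0,"dy":0,"dz":0,"twist":0,"gripper":-0.5},{"dx":0,"dy":0,"dz":0,"twist":0,"gripper":-0.5}]'
python3 -m jog '[{"dx":0,"dy":0,"dz":-0.05,"twist":0,"gripper":-0.5},{"dx":0,"dy":0,"dz":-0.1,"twist":0,"gripper":-0.5},{"dx":0,"dy":0,"dz":-0.15,"twist":0,"gripper":-0.5},{"dx":0,"dy":0,"dz":-0.15,"twist":0,"gripper":-0.5},{"dx":0,"dy":0,"dz":-0.15,"twist":0,"gripper":-0.5},{"dx":0,"dy":0,"dz":-0.15,"twist":0,"gripper":-0.5},{"dx":0,"dy":0,"dz":-0.05,"twist":0,"gripper":-0.5},{"dx":0,"dy":0,"dz":0,"twist":0,"gripper":-0.5},{"dx":0,"dy":0,"dz":0,"twist":0,"gripper":-0.5}]'
python3 - <<'E'
from h import *
import cv2
# compare with start: scene view change in stick/jar/cup zones, stick wood-coloured blob in scene image
a=np.load("pics/scene0.npy").astype(int); b=arm.snapshot("scene").astype(int)
def wood(i):
    m=((i[...,0]>150)&(i[...,0]-i[...,2]>50)&(i[...,0]-i[...,2]<140)).astype(np.uint8); m[:160]=0; m[195:]=0; m[:,:250]=0; m[:,330:]=0
    y,x=np.nonzero(m); return len(x),x.min(),x.max(),y.min(),y.max()
print(wood(a),wood(b))
d=np.abs(a-b).sum(2)>60
for n,(u,v) in {"cup":(294,207)}.items(): print(n,d[v-12:v+12,u-14:u+14].mean())
for n,P in {"pep":(.552,.352,.0),"five":(.411,.359,.05)}.items(): print(n,proj("scene",P))
E
```

```text
t: 23.95
ee_pos: [0.4727, -0.1256, 0.0304]
orientation: [0.0, -0.003, 1.0, 0.0]
ft_force: [0.5, -0.0, -0.4]
finger_gap: 0.0593
gripper_force: 0.0
t: 24.7
ee_pos: [0.4726, -0.1255, 0.1906]
orientation: [0.001, -0.003, 1.0, 0.0]
ft_force: [-0.5, -0.0, -2.6]
finger_gap: 0.0659
gripper_force: 0.0
(324, np.int64(257), np.int64(318), np.int64(168), np.int64(181)) (315, np.int64(256), np.int64(318), np.int64(169), np.int64(182))
cup 0.0
pep [175.167  251.0391]
five [227.846  249.4497]
```

The stick lies flat within 1 px of its starting place and the cup hasn't moved. Handing in.

```bash
python3 -c "
from station import arm
print(arm.job_done())"
```

```text
the job is handed in; nothing more can be done
None
```

I handed the job in at about 24.8 s of the 72 s allowed; no verdict came back. Five_spice is back in the spice tray with the other two jars, the piston is standing in the catch tray, the stick is flat on the table, and the dip cup hasn't moved.

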